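# Fold the marbling colour tins and press them home in their slip case

### The job

Pack up the marbling table: fold the lids of both paint tins shut and slide each tin, lying flat, into the bay of the slip case under its own colour. Press the red tin home first and then the blue one, each gently but firmly until you feel it bear on the hidden springy stop (a push of about 15 N, never over 45 N), and leave them there. Keep the tins upright and do not disturb the jars and the cup.

Things in the scene. Friction and masses are not known exactly. Their poses are not given: they have to be found in the camera images.
- red_tin_center (a point): centre of the red folding paint tin, half-way up when shut (12 mm above its underside). Shut it is 54 (x) x 150 (y) x 24 mm, loose, 0.35 to 0.55 kg, and can be gripped across the 54 mm. Base 16 mm high, with five paint pans. Its y starts roughly in line with the case's x; either end may go in first
- red_tin: the red tin again: origin at the centre of its underside, same axes, z up. Its base is 54 x 150 x 16 mm; its lid, 49 (from hinge to free edge) x 144 x 8 mm, is hinged along the base's long edge at x = -27 mm, z = 16 mm, so that the shut lid stands 5 mm back from the opposite long side
- red_tin_lid (a joint): lid of the red tin: 0 = folded shut flat, 1.57 = upright, more = leaning back to the tin's -x side; starts 1.2 to 1.9. The hinge is stiff: the lid stays where it is left; about 1 N at its free edge moves it. Push it over from the hinge side, then press it down flat with about 5 N
- red_mouth (a point): centre of the red bay's mouth, at table level; at case x = -75, y = +55 mm. Axes as the case's: the tin slides in along +x. The springy pad inside (2.5 N per mm, up to 10 mm of give, then rigid) sits 90 to 115 mm in from here, at a depth unknown and different each time, so a tin that is home sticks out 35 to 60 mm
- blue_tin_center (a point): centre of the blue folding paint tin, half-way up when shut (12 mm above its underside). Shut it is 54 (x) x 150 (y) x 24 mm, loose, 0.35 to 0.55 kg, and can be gripped across the 54 mm. Base 16 mm high, with five paint pans. Its y starts roughly in line with the case's x; either end may go in first
- blue_tin: the blue tin again: origin at the centre of its underside, same axes, z up. Its base is 54 x 150 x 16 mm; its lid, 49 (from hinge to free edge) x 144 x 8 mm, is hinged along the base's long edge at x = -27 mm, z = 16 mm, so that the shut lid stands 5 mm back from the opposite long side
- blue_tin_lid (a joint): lid of the blue tin: 0 = folded shut flat, 1.57 = upright, more = leaning back to the tin's -x side; starts 1.2 to 1.9. The hinge is stiff: the lid stays where it is left; about 1 N at its free edge moves it. Push it over from the hinge side, then press it down flat with about 5 N
- blue_mouth (a point): centre of the blue bay's mouth, at table level; at case x = -75, y = -55 mm. Axes as the case's: the tin slides in along +x. The springy pad inside (2.5 N per mm, up to 10 mm of give, then rigid) sits 90 to 115 mm in from here, at a depth unknown and different each time, so a tin that is home sticks out 35 to 60 mm
- case: wooden slip case fixed to the table, 150 (x) x 188 (y) x 36 mm high, origin under its centre. Open front at x = -75 mm, with two level bays along x, 62 mm wide and 30 mm high inside (no floor: the tins slide in along the table top), a 48 mm wide solid web between; red and blue roof patches mark them. Home = tin bears on the pad with over 5 N for 0.1 s; sliding friction takes up to 6 N of the push; over 45 N is too much. The pad returns a few mm after
- yellow_jar: bystander: closed yellow paint jar, 60 mm diameter, 70 mm tall, loose; origin at its underside
- red_jar: bystander: closed amber paint jar with a red cap, 68 mm diameter, 80 mm tall, loose; origin at its underside
- mixing_cup: bystander: white mixing cup, 64 mm diameter, 60 mm tall, loose; origin at its underside
Not all that is in view belongs to the job. Leave any turquoise look-alike of the red_tin alone.

How it is judged:
By the outcome, as a careful person would: the job done as asked, in the order asked, and still so for the second after the job is handed in, with the robot touching nothing.
It also fails if it takes over 72 s, if anything falls off the work surface, if the arm or the gripper's body presses on something with over 40 N, if the wrist force passes 120 N, or if a joint passes its speed limit or range.

### The arm

A 7-joint arm with a two-finger parallel gripper is mounted at the origin on the work surface. World frame = base frame: x ahead of the robot, y to its left, z up, the work surface at z = 0. Lengths are in m, angles in rad, forces in N, time in s.
With the tool pointing down it reaches from about 0.4 to 0.85 m from the base axis. Payload 10.4 kg.
Tool frame: the origin (TCP) lies between the finger pads; the fingertips stand tips_ahead ahead of it and the grasp point (between the pads) lies 11 mm behind it (tips_ahead is the distance from the TCP to the fingertips, in m); z points along the fingers, x is the direction in which the jaws open and shut, and the axes are right-handed (so a half turn about z gives the same grasp; the last joint's range is limited). The gripper opens to 87 mm and grips with 3 to 60 N. Pads are 19 mm wide; open, the fingers measure 117 mm over their backs; the gripper's body (75 mm by 190 mm) begins 51 mm behind the grasp point.
Start: joints at [-0.023, 0.332, -0.065, 1.46, 0.022, 1.35, -0.088], TCP at [0.625, 0, 0.231] pointing down, gripper open.
Joint ranges: [-2.6, 2.6], [-0.5, 2.12], [-1.47, 1.34], [0.16, 2.42], [-1.27, 4.41], [0.06, 2.06], [-2.6, 2.6]. Speed limits (rad/s): [2.22, 2.22, 2.79, 2.79, 3.14, 3.14, 3.14].

### API

Orientations are given as a unit quaternion [x, y, z, w].
In Python, from bench import read_state, camera, close_job, tips_ahead gives the robot as it stands.
- The arm moves only by the tool arm_command, never from a script. Its argument "commands" is a list that holds one entry, the list of rows, each a list of 7 numbers: the turn, a rotation vector about the tool's x, y, z in rad, then the shift along the tool's x, y, z in m, then the opening in per cent of the stroke, from 0 (shut) to 100 (fully open). In form: [[[rx, ry, rz, x, y, z, claw], ...]]. A call has 1 to 20 rows; each row shifts and turns the commanded pose from where the row before left it, along the tool's axes as they then stand; what a row does not reach is not made up. A row lasts 1/8 s, in which the tool goes at most 62.5 mm and 10.7 degrees, less where a joint would pass 70% of its speed; a pose out of reach is approached as far as the arm can. A call with a gripper value outside its range is refused whole. The fingers move at their own pace and stop on an object; "newtons" is the grip in N (left out, the last holds). Time passes only in rows, so rows that do not move let the fingers close. It gives the time, the measured TCP pose, the force and the opening at its end, in the units of the state.
- read_state(): the state, without advancing time (a new reading comes with each control period).
- camera(name): name is "scene" or "side" or "wrist"; returns a dict with "frame" (420x560x3 uint8, red, green, blue), "vfov" (degrees; the focal length in pixels is half the picture's height over the tangent of half this angle, whatever the lens; pixels are square), "cx", "cy" (the principal point, pixels), "k1" (the pictures are not rectified: a ray, as slopes to the right and down, at radius r is drawn at 1 + k1 r^2 times it, then the intrinsics apply), "R" (3x3) and "t" (3): a world point X has camera coordinates R X + t. Camera axes: x right, y down, z forward; pixel columns grow to the right and rows downward; lengths in m; the calibration is good to about 2 mm. A picture is of the moment at which its call begins. There is no depth.
- close_job(): hands the job in, once; it reports no verdict.
The state is a dict: "time": time; "joint_positions": joint angles; "joint_vel": joint speeds; "joint_torque": joint torques, N m; "ee_pos": TCP position; "eef_rot": TCP orientation; "ft_force": force on the tool from outside, world axes, zero at the start; "torque": the same for the moment, N m; "width": finger opening in m.
Only numpy, scipy, OpenCV 4.12 (cv2) and the standard library are available. Lean on these libraries where they do the work, as an engineer would, in place of code of your own. Each camera call takes 0.05 s, during which the arm holds its last target.

## Working session

There is one attempt and no reset: what is moved stays moved. The work goes in short steps, Python scripts to look and compute and a tool call to move; the robot and the scene stay as the last step left them, time stands still between calls to the robot, and variables do not carry over. Pictures are saved under pics/ and viewed, and the job is handed in when it is done.

Besides the shell and the picture viewer there is one more tool, called after "Emit:" by a JSON object that holds its "method" and its "body". arm_command: Moves the arm, as the interface text tells. Its arguments: {"type":"object","properties":{"commands":{"type":"array"},"newtons":{"type":"number"}},"required":["commands"]}

```bash
ls; mkdir -p pics
python3 - <<'E'
from bench import *
import cv2
print(read_state()); print(tips_ahead)
for n in ("scene","side","wrist"):
    c=camera(n); cv2.imwrite(f"pics/{n}0.png",c["frame"][:,:,::-1])
    print(n,{k:v for k,v in c.items() if k!="frame"})
E
```

```text
pics
{'time': 0.0, 'joint_positions': array([-0.02262173,  0.33289086, -0.0646928 ,  1.4609223 ,  0.02159016,
        1.34987097, -0.0885136 ]), 'joint_vel': array([-0.00130069,  0.0019666 ,  0.00124381, -0.00091196, -0.0003677 ,
        0.00020788, -0.00031668]), 'joint_torque': array([-1.20520472e-04, -6.23245955e+01,  2.44190963e-02, -3.89891267e+01,
       -6.13984605e-02,  3.97891912e-02,  1.87085252e-04]), 'ee_pos': array([6.24640772e-01, 8.39897166e-06, 2.29751124e-01]), 'eef_rot': array([ 9.99999756e-01,  9.87095416e-06, -6.97695427e-04,  2.76892894e-05]), 'ft_force': array([ 0.51290409, -0.64176225,  0.77356744]), 'torque': array([ 0.04661927, -0.06321151,  0.05448385]), 'width': 0.0866067229576847}
0.008
scene {'vfov': 51.65842340811541, 'cx': 275.2483717077162, 'cy': 204.5537154825975, 'k1': -0.11361694711547422, 'R': array([[ 0.3778153 ,  0.92572208, -0.01715297],
       [ 0.66560153, -0.28443701, -0.6899784 ],
       [-0.64360718,  0.24926736, -0.72362669]]), 't': array([-0.13311523, -0.27080734,  1.41811027])}
side {'vfov': 43.0157511865955, 'cx': 275.57954547485804, 'cy': 208.47743337024983, 'k1': -0.11827563474330413, 'R': array([[ 0.98162993, -0.19069872,  0.00605622],
       [-0.14164787, -0.7496694 , -0.64647635],
       [ 0.12782237,  0.63374269, -0.76290998]]), 't': array([-0.42306307,  0.07099884,  1.36066227])}
wrist {'vfov': 65.32385914166088, 'cx': 275.31721273175066, 'cy': 213.45618325828687, 'k1': -0.07628402118571012, 'R': array([[ 9.99997188e-01, -1.13450102e-03, -2.08257788e-03],
       [-5.69988317e-04, -9.67387770e-01,  2.53299383e-01],
       [-2.30202878e-03, -2.53297484e-01, -9.67385696e-01]]), 't': array([-0.62313679, -0.03042747,  0.39061198])}
```

View pics/scene0.png

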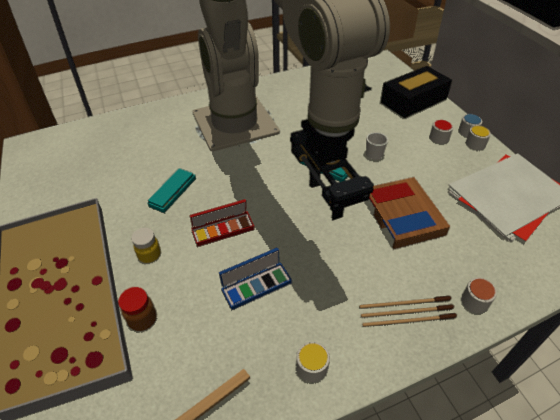

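View pics/side0.png

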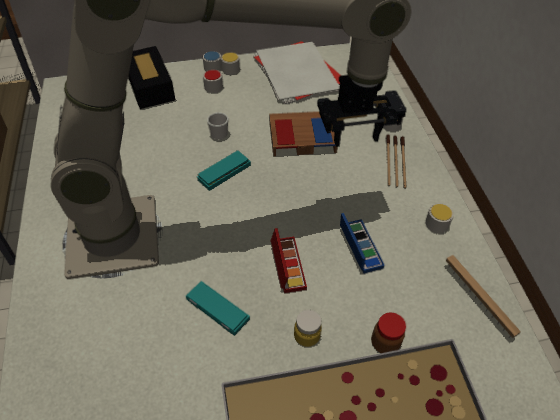

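View pics/wrist0.png

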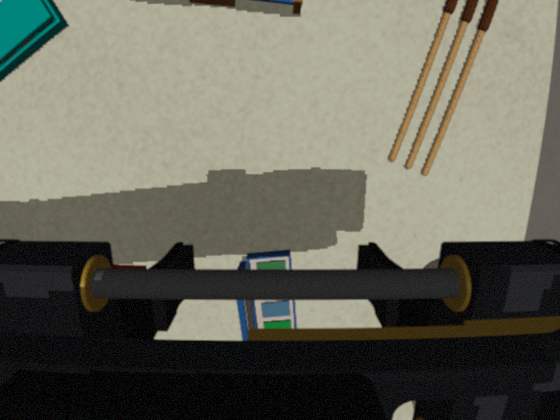

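The side view shows the red tin at about (290,262), blue tin at (362,243), and the case at (303,133) with its front facing world −y. The lids stand on the −x sides. Next I'll zoom in to get corners.

```bash
cat > h.py <<'E'
import numpy as np, cv2
from bench import *
def cal(c):
    f=210/np.tan(np.radians(c["vfov"]/2)); return f
def unproj(c,uv,z):
    f=cal(c); p=np.array([(uv[0]-c["cx"])/f,(uv[1]-c["cy"])/f]); q=p.copy()
    for _ in range(30): q=p/(1+c["k1"]*(q@q))
    d=c["R"].T@np.array([q[0],q[1],1]); o=-c["R"].T@c["t"]
    return o+d*(z-o[2])/d[2]
def proj(c,X):
    f=cal(c); x=c["R"]@np.asarray(X,float)+c["t"]; q=x[:2]/x[2]; q=q*(1+c["k1"]*(q@q))
    return q*f+[c["cx"],c["cy"]]
def crop(c,x0,y0,w,h,name,s=4):
    im=c["frame"][y0:y0+h,x0:x0+w,::-1]; cv2.imwrite("pics/"+name,cv2.resize(im,None,fx=s,fy=s,interpolation=cv2.INTER_CUBIC))
E
python3 - <<'E'
from h import *
c=camera("side"); crop(c,180,100,200,50+100,"s1.png"); crop(c,240,200,180,150,"s2.png")
c=camera("scene"); crop(c,120,180,200,140,"s3.png"); crop(c,340,160,120,100,"s4.png",6)
E
```

```text
(no output)
```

View pics/s1.png

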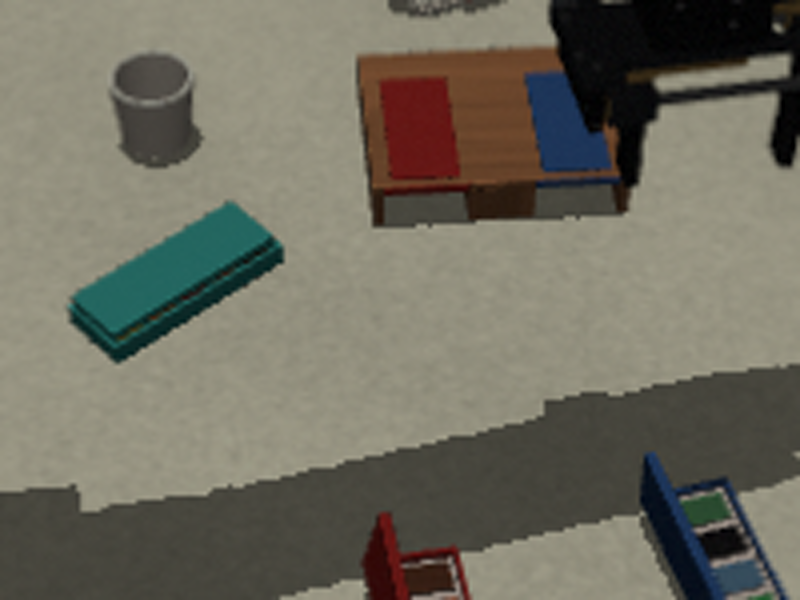

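View pics/s2.png

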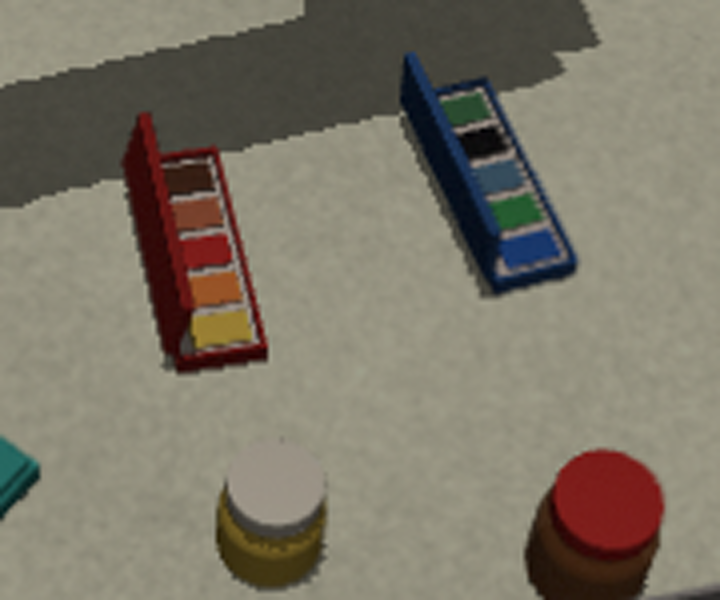

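View pics/s3.png

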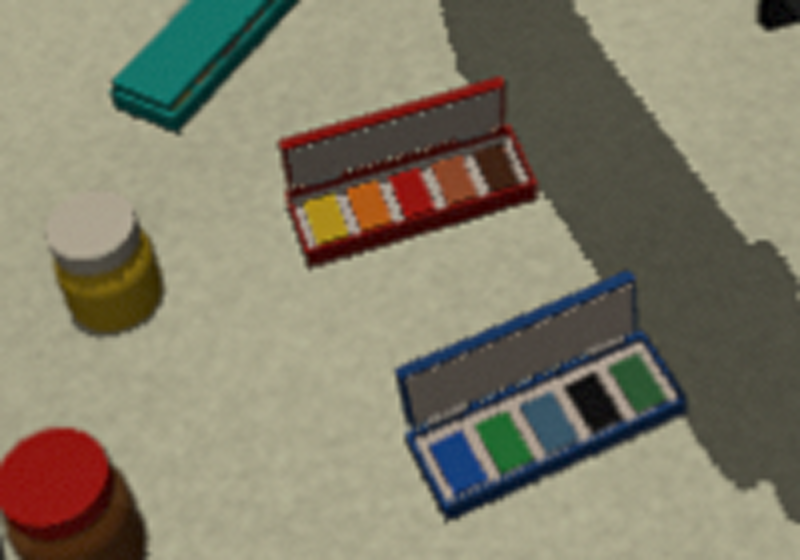

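View pics/s4.png

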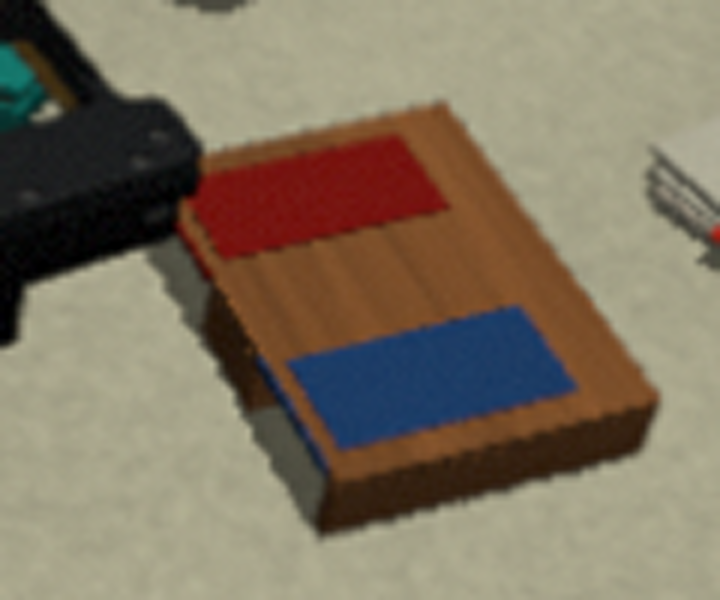

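```bash
cat > fit.py <<'E'
from h import *
from scipy.optimize import least_squares
def P(s,off): 
    return lambda p: np.array([p[0]/s+off[0]-.5*(1-1/s),p[1]/s+off[1]-.5*(1-1/s)])
C={n:camera(n) for n in("scene","side")}
m={"s1":("side",P(4,(180,100))),"s2":("side",P(4,(240,200))),"s3":("scene",P(4,(120,180))),"s4":("scene",P(6,(340,160)))}
def fit(obs,lid=False,x0=(.6,0,0,1.5)):
    def pt(b,p):
        x,y,z=p if p[0]!="L" else (-.027+.049*np.cos(b[3])-.004*np.sin(b[3]),p[1],.016+.049*np.sin(b[3])+.004*np.cos(b[3]))
        c,s=np.cos(b[2]),np.sin(b[2]); return [b[0]+c*x-s*y,b[1]+s*x+c*y,z]
    def r(b): return np.concatenate([proj(C[m[k][0]],pt(b,p))-m[k][1](q) for k,p,q in obs])
    s=least_squares(r,x0 if lid else x0[:3]); print(s.x.round(4),"res px",s.fun.round(1)); return s.x
fit([("s4",(.075,.094,.036),(445,103)),("s4",(.075,-.094,.036),(657,398)),("s4",(-.075,-.094,.036),(330,478)),("s4",(-.075,-.094,0),(320,535)),
("s1",(.075,.094,.036),(358,57)),("s1",(-.075,.094,.036),(375,190)),("s1",(-.075,.094,0),(375,227)),("s1",(-.075,-.094,0),(628,212))],x0=(.6,.2,1.57))
def tin(o):
    return [("s2",(-.027,-.075,0),o[0]),("s2",(.027,-.075,0),o[1]),("s2",(.027,-.075,.016),o[2]),("s2",(.027,.075,.016),o[3]),
 ("s3",(.027,-.075,0),o[4]),("s3",(.027,-.075,.016),o[5]),("s3",(.027,.075,.016),o[6]),("s3",(.027,.075,0),o[7]),("s3",(-.027,-.075,.016),o[8]),
 ("s3",("L",-.072),o[9]),("s3",("L",.072),o[10]),("s2",("L",.072),o[11])]
fit(tin([(178,370),(266,357),(267,345),(217,150),(310,266),(307,250),(536,182),(536,195),(290,195),(282,143),(504,80),(145,115)]),True)
fit(tin([(495,293),(573,273),(575,262),(488,80),(447,520),(443,502),(685,400),(685,412),(410,435),(400,372),(632,274),(409,53)]),True)
# jars: base bottom points
for n,(k,p) in {"yj":("s2",(272,588)),"yjs":("s3",(108,334))}.items(): print(n,unproj(C[m[k][0]],m[k][1](p),0).round(3))
print("yj top",unproj(C["side"],m["s2"][1]((275,485)),.07).round(3),unproj(C["scene"],m["s3"][1]((92,228)),.07).round(3))
print("rj top",unproj(C["side"],m["s2"][1]((608,500)),.08).round(3),unproj(C["scene"],m["s3"][1]((55,480)),.08).round(3))
print("turq",[unproj(C["side"],m["s1"][1](p),.024).round(3) for p in((70,300),(230,205),(283,245),(118,345))])
print("turq2",[unproj(C["scene"],m["s3"][1](p),.024).round(3) for p in((115,95),(175,110))])
print("cup",unproj(C["side"],m["s1"][1]((152,78)),.06).round(3))
E
python3 fit.py
```

```text
[0.5652 0.2725 1.4551] res px [ 0.1 -0.6  0.8  0.1  0.7  0.5 -0.4  0.4  0.1  0.1 -0.6  0.5 -0.6  0.2
 -0.1  1. ]
[ 0.4301 -0.1739 -0.0083  1.3397] res px [-0.3  1.2 -0.   1.   0.1  0.4 -0.4 -0.8  0.4  0.7  0.1  0.6  0.8 -0.2
  1.1  0.7 -1.  -1.2 -0.3  0.4  0.3 -0.2 -0.2 -0.5]
[ 0.622  -0.1547  0.0903  1.5953] res px [-0.7  1.2  0.1  1.   0.7  0.  -0.6 -0.4  0.1  0.4  0.4  1.1  1.  -0.7
  0.9  0.3 -1.  -1.  -0.6 -0.   0.6 -0.3  0.2 -0.1]
yj [ 0.427 -0.393  0.   ]
yjs [ 0.457 -0.377  0.   ]
yj top [ 0.431 -0.367  0.07 ] [ 0.435 -0.365  0.07 ]
rj top [ 0.6   -0.415  0.08 ] [ 0.604 -0.414  0.08 ]
turq [array([0.239, 0.154, 0.024]), array([0.362, 0.227, 0.024]), array([0.393, 0.179, 0.024]), array([0.268, 0.105, 0.024])]
turq2 [array([ 0.284, -0.334,  0.024]), array([ 0.314, -0.299,  0.024])]
cup [0.321 0.335 0.06 ]
```

Emit:
{"method": "arm_command", "body": {"commands": [[[0, 0, 0, -0.033, 0.022, 0.01, 0], [0, 0, 0, -0.033, 0.022, 0.01, 0], [0, 0, 0, -0.033, 0.022, 0.01, 0], [0, 0, 0, -0.033, 0.022, 0.01, 0], [0, 0, 0, -0.033, 0.022, 0.01, 0], [0, 0, 0, -0.033, 0.022, 0.01, 0], [0, 0, 0, -0.033, 0.022, 0.01, 0], [0, 0, 0, -0.033, 0.022, 0.01, 0], [0, 0, 0, 0, 0, 0, 0], [0, 0, 0, 0, 0, 0, 0]]], "newtons": 30}}

```text
time: 1.6
ee_pos: [0.3616, -0.1757, 0.1509]
eef_rot: [1.0, 0.0, 0.001, 0.0]
ft_force: [0.6, -0.9, 0.1]
width: 0.0017
```

Run:
```python
from h import *
c=camera("scene"); crop(c,120,100,240,180,"a1.png",3)
c=camera("wrist"); cv2.imwrite("pics/a2.png",c["frame"][:,:,::-1])
```

```text
(no output)
```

View pics/a1.png

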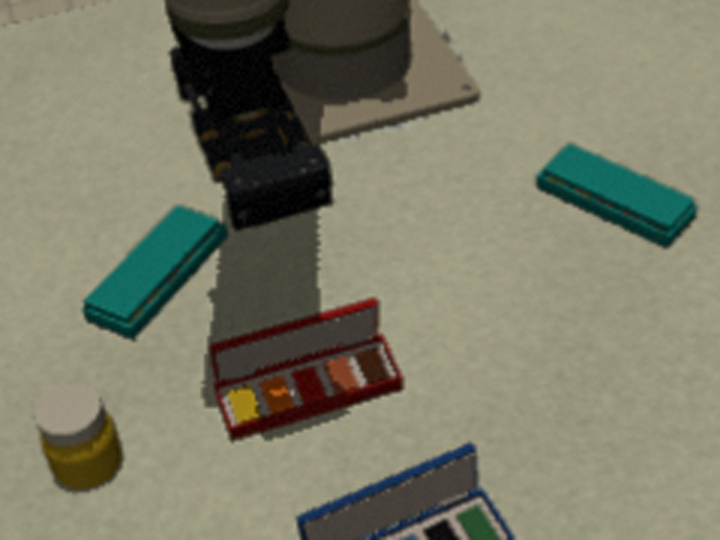

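View pics/a2.png

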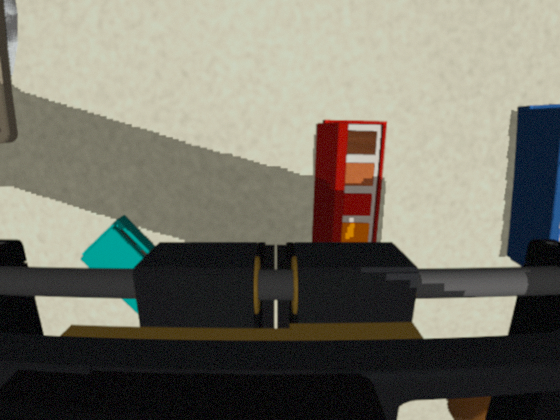

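Emit:
{"method": "arm_command", "body": {"commands": [[[0, 0, 0, -0.002, 0, 0.03, 0], [0, 0, 0, -0.002, 0, 0.03, 0], [0, 0, 0, -0.002, 0, 0.031, 0], [0, 0, 0, 0, 0, 0, 0], [0, 0, 0, 0, 0, 0, 0]]]}}

```text
time: 2.33
ee_pos: [0.356, -0.176, 0.0606]
eef_rot: [1.0, 0.0, 0.001, 0.0]
ft_force: [-0.0, -0.6, 0.9]
width: 0.0004
```

Run:
```python
from h import *
c=camera("scene"); crop(c,150,130,150,120,"a3.png",5)
c=camera("side"); crop(c,200,180,160,130,"a4.png",5)
```

```text
(no output)
```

View pics/a3.png

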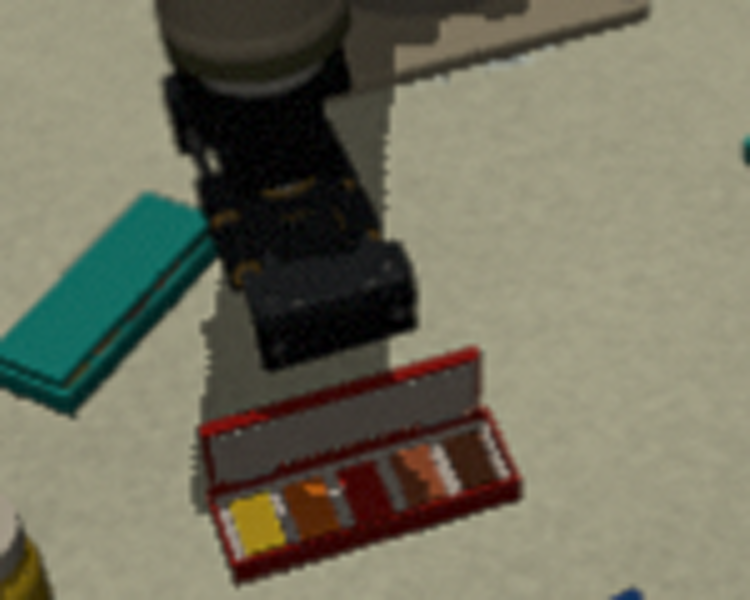

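View pics/a4.png

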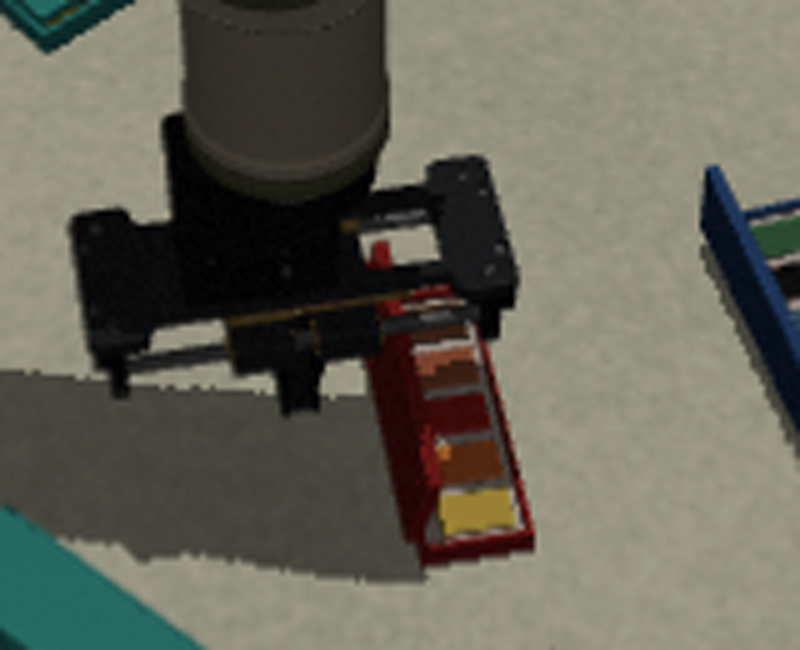

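Emit:
{"method": "arm_command", "body": {"commands": [[[0, 0, 0, 0.018, 0, 0, 0], [0, 0, 0, 0.018, 0, 0, 0], [0, 0, 0, 0.008, 0, 0, 0], [0, 0, 0, 0.008, 0, 0.001, 0], [0, 0, 0, 0.005, 0, 0.002, 0], [0, 0, 0, 0.005, 0, 0.003, 0], [0, 0, 0, 0.004, 0, 0.004, 0], [0, 0, 0, 0.004, 0, 0.005, 0], [0, 0, 0, 0.002, 0, 0.003, 0], [0, 0, 0, 0.002, 0, 0.003, 0], [0, 0, 0, 0.001, 0, 0.002, 0], [0, 0, 0, 0, 0, 0, 0]]]}}

```text
time: 3.92
ee_pos: [0.43, -0.1759, 0.0364]
eef_rot: [1.0, 0.0, -0.0, -0.0]
ft_force: [-0.7, 0.8, -0.1]
width: 0.0003
```

Run:
```python
from h import *
c=camera("scene"); crop(c,150,130,150,120,"a5.png",5)
```

```text
(no output)
```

View pics/a5.png

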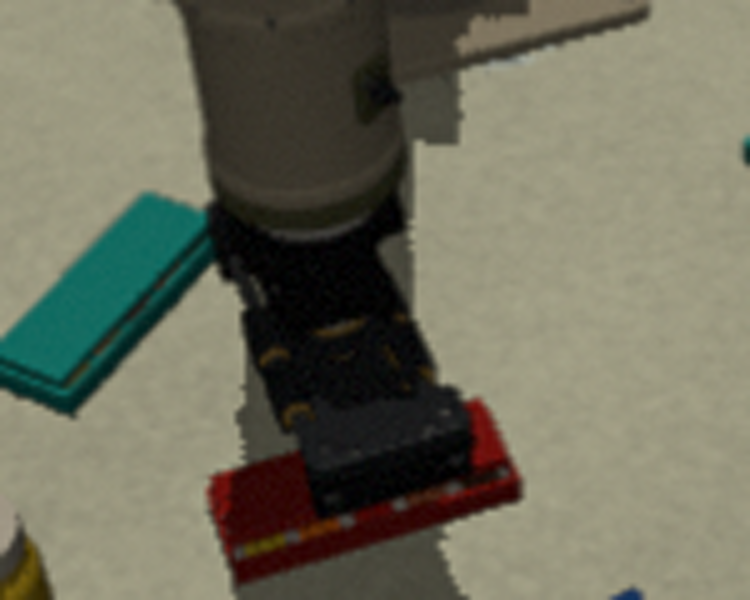

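Lid is almost shut, and the tin's corners at (240,582) and (520,490) have not moved. Now I'll press it down.

Emit:
{"method": "arm_command", "body": {"commands": [[[0, 0, 0, 0, 0, 0.002, 0], [0, 0, 0, 0, 0, 0.001, 0], [0, 0, 0, 0, 0, 0.001, 0], [0, 0, 0, 0, 0, 0.001, 0], [0, 0, 0, 0, 0, 0, 0]]]}}

```text
time: 4.6
ee_pos: [0.4302, -0.176, 0.0323]
eef_rot: [1.0, -0.0, 0.0, -0.0]
ft_force: [-3.8, 1.2, 11.9]
width: 0.0003
```

Emit:
{"method": "arm_command", "body": {"commands": [[[0, 0, 0, 0, 0, -0.045, 0], [0, 0, 0, 0, 0, -0.045, 0], [0, 0, 0, 0.043, -0.005, 0, 0], [0, 0, 0, 0.043, -0.005, 0, 0], [0, 0, 0, 0.043, -0.005, 0, 0], [0, 0, -0.0903, 0, 0, 0, 0], [0, 0, 0, 0, 0, 0.031, 0], [0, 0, 0, 0, 0, 0.03, 0], [0, 0, 0, 0, 0, 0, 0], [0, 0, 0, 0, 0, 0, 0]]]}}

```text
time: 5.85
ee_pos: [0.5596, -0.1611, 0.0616]
eef_rot: [0.999, 0.045, 0.0, 0.0]
ft_force: [0.2, -0.2, 0.9]
width: 0.0006
```

Run:
```python
from h import *
c=camera("scene"); crop(c,150,150,180,160,"b1.png",4)
c=camera("side"); crop(c,240,180,180,130,"b2.png",4)
```

```text
(no output)
```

View pics/b1.png

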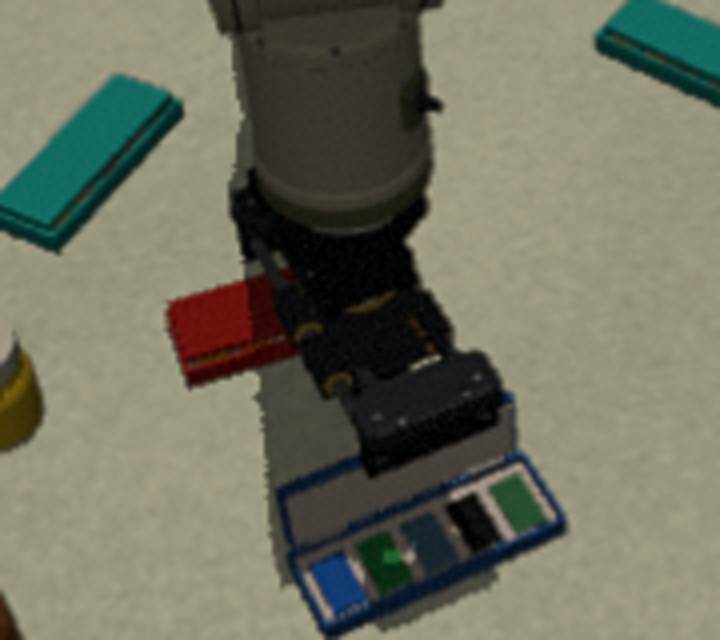

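View pics/b2.png

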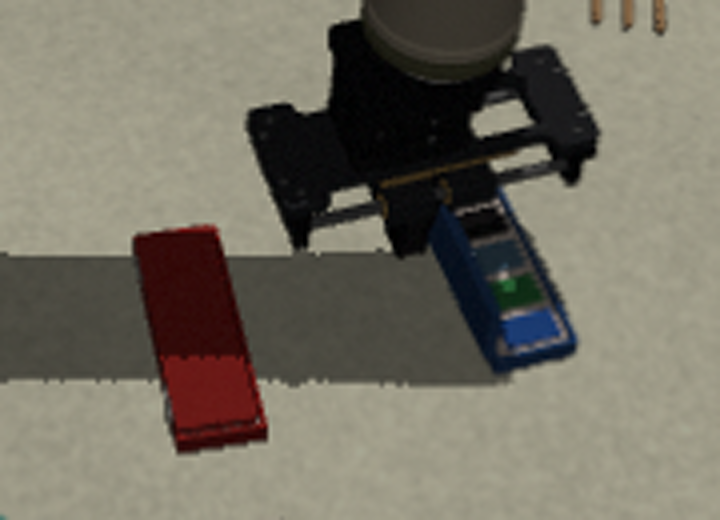

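The red lid is flat. The blue lid is upright with the finger behind it, so I'll run the same arc.

Emit:
{"method": "arm_command", "body": {"commands": [[[0, 0, 0, 0.014, 0, 0, 0], [0, 0, 0, 0.007, 0, 0, 0], [0, 0, 0, 0.007, 0, 0, 0], [0, 0, 0, 0.006, 0, 0, 0], [0, 0, 0, 0.006, 0, 0.001, 0], [0, 0, 0, 0.005, 0, 0.002, 0], [0, 0, 0, 0.005, 0, 0.003, 0], [0, 0, 0, 0.004, 0, 0.004, 0], [0, 0, 0, 0.004, 0, 0.005, 0], [0, 0, 0, 0.002, 0, 0.003, 0], [0, 0, 0, 0.002, 0, 0.003, 0], [0, 0, 0, 0.001, 0, 0.002, 0], [0, 0, 0, 0, 0, 0.002, 0], [0, 0, 0, 0, 0, 0.001, 0], [0, 0, 0, 0, 0, 0.001, 0], [0, 0, 0, 0, 0, 0.001, 0], [0, 0, 0, 0, 0, 0, 0]]]}}

```text
time: 8.07
ee_pos: [0.6218, -0.1553, 0.0326]
eef_rot: [0.999, 0.045, 0.0, -0.0]
ft_force: [-0.7, -0.5, -0.0]
width: 0.0005
```

Emit:
{"method": "arm_command", "body": {"commands": [[[0, 0, 0, 0, 0, 0.001, 0], [0, 0, 0, 0, 0, 0.0005, 0], [0, 0, 0, 0, 0, 0, 0]]]}}

```text
time: 8.45
ee_pos: [0.6218, -0.1553, 0.0324]
eef_rot: [0.999, 0.045, 0.0, -0.0]
ft_force: [-5.7, 1.8, 12.7]
width: 0.0002
```

Emit:
{"method": "arm_command", "body": {"commands": [[[0, 0, 0, 0, 0, -0.04, 0], [0, 0, 0, 0, 0, -0.04, 0], [0, 0, 0.0986, 0, 0, -0.04, 100], [0, 0, 0, -0.048, 0.02, 0, 100], [0, 0, 0, -0.048, 0.02, 0, 100], [0, 0, 0, -0.048, 0.02, 0, 100], [0, 0, 0, -0.048, 0.02, 0, 100], [0, 0, 0, 0, 0, 0, 100], [0, 0, 0, 0, 0, 0, 100]]]}}

```text
time: 9.57
ee_pos: [0.4296, -0.2334, 0.1513]
eef_rot: [1.0, -0.004, 0.0, -0.0]
ft_force: [0.4, 1.4, -1.0]
width: 0.0627
```

Run:
```python
from h import *
c=camera("scene"); crop(c,120,180,200,140,"c3.png")
c=camera("side"); crop(c,240,200,180,150,"c2.png"); crop(c,180,100,200,80,"c1.png")
c=camera("wrist"); cv2.imwrite("pics/c4.png",c["frame"][:,:,::-1])
```

```text
(no output)
```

View pics/c3.png

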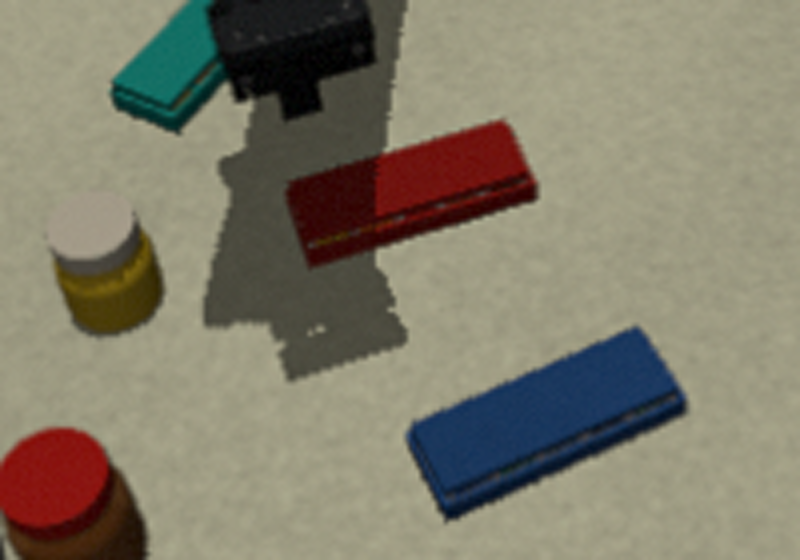

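View pics/c2.png

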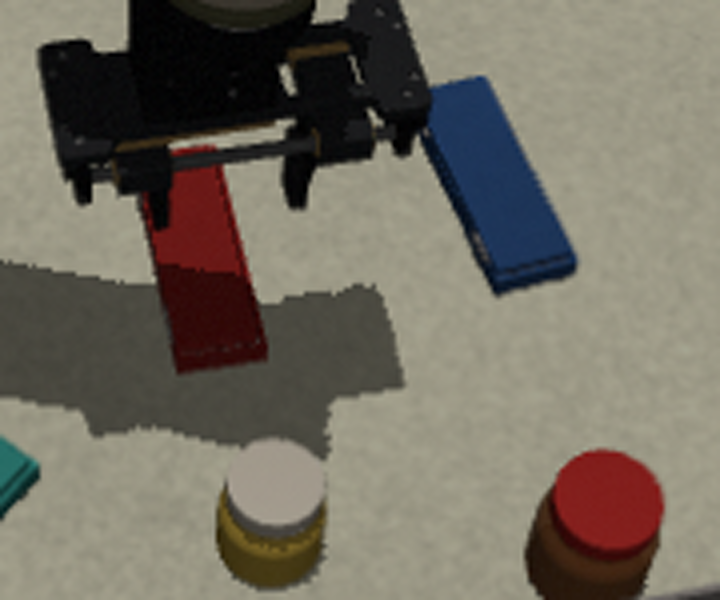

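View pics/c1.png

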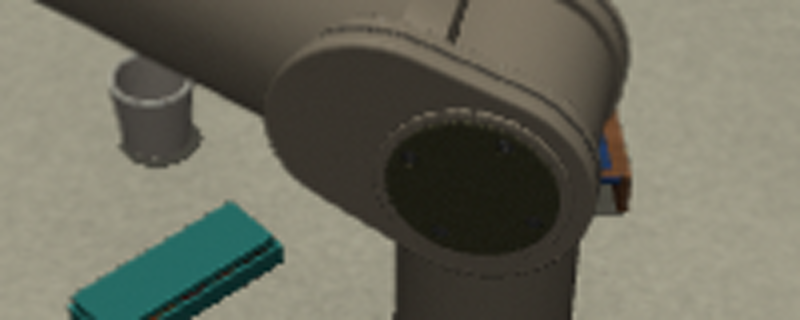

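View pics/c4.png

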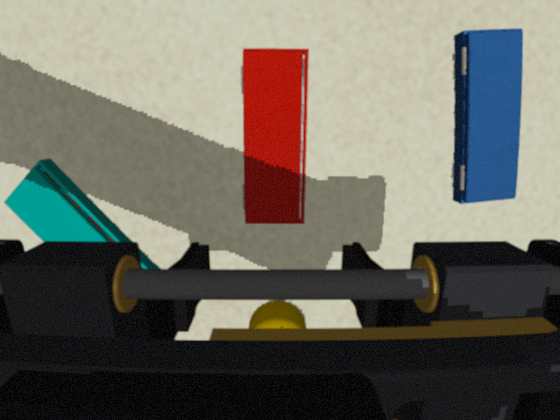

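Emit:
{"method": "arm_command", "body": {"commands": [[[0, 0, 0, 0, 0, 0.05, 100], [0, 0, 0, 0, 0, 0.05, 100], [0, 0, 0, 0, 0, 0.025, 100], [0, 0, 0, 0, 0, 0.014, 100], [0, 0, 0, 0, 0, 0, 100]]]}}

```text
time: 10.35
ee_pos: [0.4292, -0.2334, 0.0116]
eef_rot: [1.0, -0.004, -0.001, -0.0]
ft_force: [-0.6, 0.1, 0.7]
width: 0.087
```

Emit:
{"method": "arm_command", "body": {"commands": [[[0, 0, 0, 0, 0, 0, 40], [0, 0, 0, 0, 0, 0, 40], [0, 0, 0, 0, 0, 0, 40], [0, 0, 0, 0, 0, 0, 40], [0, 0, 0, 0, 0, 0, 40]]], "newtons": 40}}

```text
time: 10.98
ee_pos: [0.4293, -0.2338, 0.0123]
eef_rot: [1.0, -0.004, 0.0, 0.0]
ft_force: [-0.3, -0.1, 3.3]
width: 0.0536
```

Emit:
{"method": "arm_command", "body": {"commands": [[[0, 0, 0, 0.0052, -0.014, 0, 40], [0, 0, 0, 0.0052, -0.028, 0, 40], [0, 0, 0, 0.0052, -0.028, 0, 40], [0, 0, 0, 0.0052, -0.028, 0, 40], [0, 0, 0, 0.0052, -0.028, 0, 40], [0, 0, 0, 0.0052, -0.028, 0, 40], [0, 0, 0, 0.0052, -0.028, 0, 40], [0, 0, 0, 0.0052, -0.028, 0, 40], [0, 0, 0, 0.0052, -0.028, 0, 40], [0, 0, 0, 0.0052, -0.028, 0, 40], [0, 0, 0, 0, -0.014, 0, 40], [0, 0, 0.0537, 0, 0, 0, 40], [0, 0, 0.0537, 0, 0, 0, 40], [0, 0, 0, 0, 0, 0, 40], [0, 0, 0, 0, 0, 0, 40]]]}}

```text
time: 12.85
ee_pos: [0.4834, 0.0465, 0.0123]
eef_rot: [0.998, -0.057, 0.0, -0.0]
ft_force: [-1.4, 3.5, 5.4]
width: 0.0536
```

Run:
```python
from h import *
c=camera("scene"); crop(c,270,130,200,150,"d3.png")
c=camera("side"); crop(c,220,80,200,150,"d1.png")
c=camera("wrist"); cv2.imwrite("pics/d4.png",c["frame"][:,:,::-1])
```

```text
(no output)
```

View pics/d3.png

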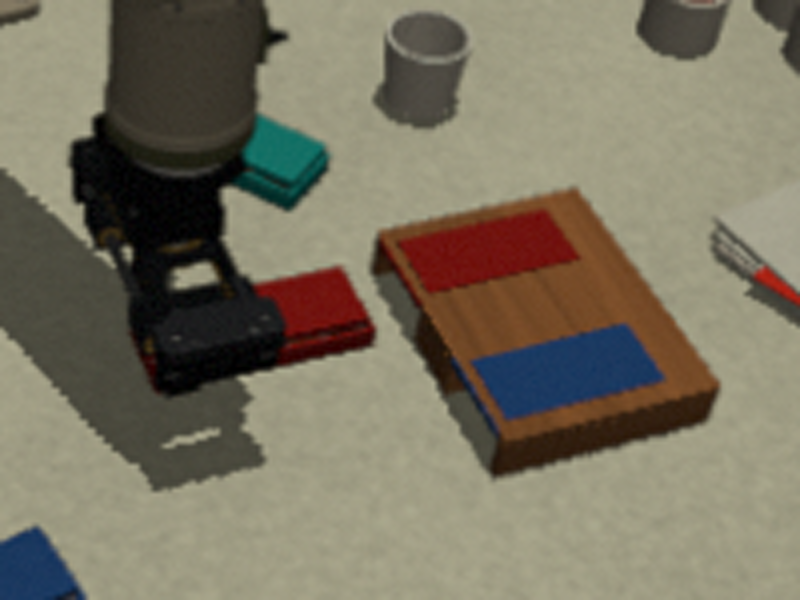

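View pics/d1.png

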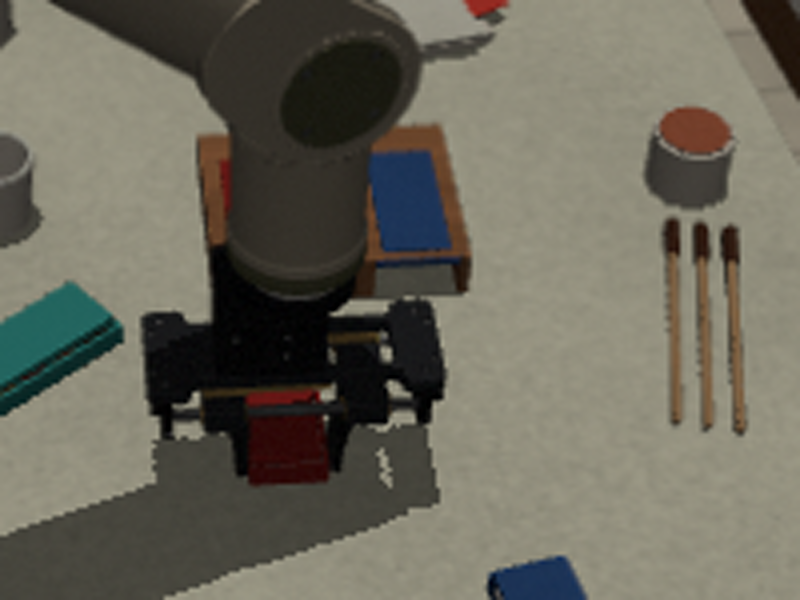

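View pics/d4.png

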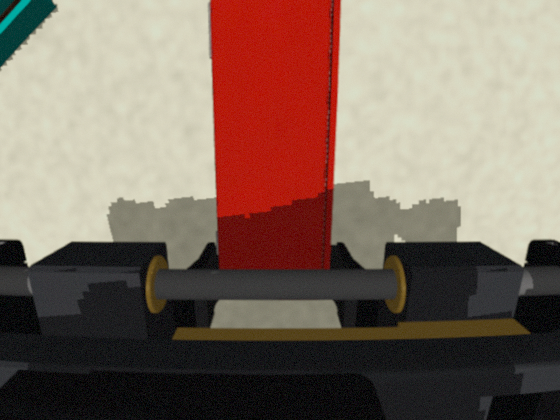

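```bash
cat > fit2.py <<'E'
from h import *
from scipy.optimize import least_squares
def fit(obs,x0):
    # obs: cam, off, scale, local pt, px
    C={k:camera(k) for k in {o[0] for o in obs}}
    def r(b):
        c,s=np.cos(b[2]),np.sin(b[2]); out=[]
        for k,off,sc,p,q in obs:
            out.append(proj(C[k],[b[0]+c*p[0]-s*p[1],b[1]+s*p[0]+c*p[1],p[2]])-(np.array(q)/sc+off-.5*(1-1/sc)))
        return np.concatenate(out)
    s=least_squares(r,x0); print(s.x.round(4),s.fun.round(1)); return s.x
E
python3 - <<'E'
from fit2 import *
a=("scene",(270,130),4); b=("side",(220,80),4); mm=lambda *p:tuple(v/1000 for v in p)
cs=fit([(*a,mm(75,94,36),(575,188)),(*a,mm(75,-94,36),(718,383)),(*a,mm(-75,-94,36),(497,440)),(*a,mm(-75,-94,0),(494,477)),(*a,mm(-75,94,36),(377,233)),(*a,mm(-75,94,0),(375,270)),
(*b,mm(75,94,36),(198,137)),(*b,mm(-75,-94,36),(470,262)),(*b,mm(-75,-94,0),(468,292)),(*b,mm(75,-94,36),(440,126))],(.565,.272,1.455))
t=fit([(*a,mm(27,75,16),(375,327)),(*a,mm(27,75,0),(375,342)),(*a,mm(-27,72,24),(340,268)),(*b,mm(-27,-75,0),(250,485)),(*b,mm(27,-75,0),(329,481)),(*b,mm(-27,-75,16),(249,472))],(.49,.1,-.11))
R=np.array([[np.cos(cs[2]),-np.sin(cs[2])],[np.sin(cs[2]),np.cos(cs[2])]])
print("tin in case",R.T@(t[:2]-cs[:2]), "yaw err",t[2]-(cs[2]-np.pi/2))
E
```

```text
[0.5649 0.2726 1.4554] [ 0.4 -0.5  0.7  0.6  1.4  0.1 -0.6  0.1 -0.3 -1.  -1.5 -0.7 -0.   0.1
  0.4 -0.6 -0.2  0.9  0.4  0.2]
[ 0.4905  0.105  -0.1124] [ 0.6  0.1 -0.2  0.5  0.5 -1.3 -0.1  0.7  0.   0.6  0.2  0. ]
tin in case [-0.17504911  0.05463391] yaw err 0.0029687886302252053
```

Measured in the case frame, the tin is 0.4 mm off laterally and 0.003 rad off in yaw, so it's aligned. Inserting.

Emit:
{"method": "arm_command", "body": {"commands": [[[0, 0, 0, 0, -0.01, 0, 40], [0, 0, 0, 0, -0.01, 0, 40], [0, 0, 0, 0, -0.01, 0, 40], [0, 0, 0, 0, -0.01, 0, 40], [0, 0, 0, 0, -0.01, 0, 40], [0, 0, 0, 0, -0.01, 0, 40], [0, 0, 0, 0, 0, 0, 40]]]}}

```text
time: 14.08
ee_pos: [0.4908, 0.1056, 0.0123]
eef_rot: [0.998, -0.058, 0.0, -0.0]
ft_force: [0.2, 1.8, 4.9]
width: 0.0537
```

Emit:
{"method": "arm_command", "body": {"commands": [[[0, 0, 0, 0, -0.01, 0, 40], [0, 0, 0, 0, -0.01, 0, 40], [0, 0, 0, 0, -0.01, 0, 40], [0, 0, 0, 0, -0.01, 0, 40], [0, 0, 0, 0, -0.01, 0, 40], [0, 0, 0, 0, 0, 0, 40]]]}}

```text
time: 14.82
ee_pos: [0.4966, 0.1551, 0.0123]
eef_rot: [0.998, -0.058, 0.0, -0.0]
ft_force: [1.4, 0.7, 4.9]
width: 0.054
```

Emit:
{"method": "arm_command", "body": {"commands": [[[0, 0, 0, 0, -0.002, 0, 40], [0, 0, 0, 0, -0.002, 0, 40], [0, 0, 0, 0, -0.002, 0, 40], [0, 0, 0, 0, -0.002, 0, 40], [0, 0, 0, 0, 0, 0, 40]]]}}

```text
time: 15.45
ee_pos: [0.4975, 0.1614, 0.0123]
eef_rot: [0.998, -0.058, 0.0, 0.001]
ft_force: [-0.4, -4.9, 8.1]
width: 0.0536
```

Emit:
{"method": "arm_command", "body": {"commands": [[[0, 0, 0, 0, -0.002, 0, 40], [0, 0, 0, 0, -0.002, 0, 40], [0, 0, 0, 0, 0, 0, 40]]]}}

```text
time: 15.82
ee_pos: [0.498, 0.1653, 0.0123]
eef_rot: [0.998, -0.058, 0.0, 0.001]
ft_force: [0.4, -4.3, 7.9]
width: 0.0534
```

Emit:
{"method": "arm_command", "body": {"commands": [[[0, 0, 0, 0, -0.002, 0, 40], [0, 0, 0, 0, -0.002, 0, 40], [0, 0, 0, 0, 0, 0, 40]]]}}

```text
time: 16.2
ee_pos: [0.4985, 0.1693, 0.0123]
eef_rot: [0.998, -0.058, 0.0, 0.001]
ft_force: [0.1, -5.4, 7.9]
width: 0.0535
```

Emit:
{"method": "arm_command", "body": {"commands": [[[0, 0, 0, 0, -0.002, 0, 40], [0, 0, 0, 0, 0, 0, 40]]]}}

```text
time: 16.45
ee_pos: [0.4986, 0.1708, 0.0123]
eef_rot: [0.998, -0.059, 0.0, 0.001]
ft_force: [-1.0, -7.4, 9.6]
width: 0.0534
```

Emit:
{"method": "arm_command", "body": {"commands": [[[0, 0, 0, 0, -0.002, 0, 40], [0, 0, 0, 0, 0, 0, 40]]]}}

```text
time: 16.7
ee_pos: [0.4988, 0.1718, 0.0123]
eef_rot: [0.998, -0.059, -0.0, 0.002]
ft_force: [-2.1, -10.7, 11.3]
width: 0.0532
```

Emit:
{"method": "arm_command", "body": {"commands": [[[0, 0, 0, 0, -0.002, 0, 40], [0, 0, 0, 0, 0, 0, 40]]]}}

```text
time: 16.95
ee_pos: [0.499, 0.1728, 0.0123]
eef_rot: [0.998, -0.059, -0.0, 0.002]
ft_force: [-2.5, -13.7, 13.6]
width: 0.0535
```

Emit:
{"method": "arm_command", "body": {"commands": [[[0, 0, 0, 0, -0.002, 0, 40], [0, 0, 0, 0, 0, 0, 40], [0, 0, 0, 0, 0, 0, 40]]]}}

```text
time: 17.32
ee_pos: [0.4992, 0.1738, 0.0123]
eef_rot: [0.998, -0.059, -0.0, 0.003]
ft_force: [-3.5, -18.1, 16.8]
width: 0.0535
```

Emit:
{"method": "arm_command", "body": {"commands": [[[0, 0, 0, 0, -0.0015, 0, 40], [0, 0, 0, 0, 0, 0, 40], [0, 0, 0, 0, 0, 0, 40]]]}}

```text
time: 17.7
ee_pos: [0.4993, 0.1744, 0.0123]
eef_rot: [0.998, -0.059, -0.001, 0.003]
ft_force: [-4.5, -20.2, 18.8]
width: 0.0534
```

Emit:
{"method": "arm_command", "body": {"commands": [[[0, 0, 0, 0, 0, 0, 90], [0, 0, 0, 0, 0, 0, 90], [0, 0, 0, 0, 0, 0, 90], [0, 0, 0, 0, 0, -0.02, 90], [0, 0, 0, 0, 0, -0.05, 90], [0, 0, 0, 0, 0.05, -0.05, 90], [0, 0, 0, 0, 0.05, 0, 90], [0, 0, 0, 0, 0.05, 0, 90], [0, 0, 0, 0, 0.05, 0, 90], [0, 0, 0, 0, 0, 0, 90]]]}}

```text
time: 18.95
ee_pos: [0.4761, -0.0161, 0.1262]
eef_rot: [0.998, -0.061, -0.0, 0.0]
ft_force: [0.1, 1.0, 0.1]
width: 0.0784
```

Run:
```python
from h import *
c=camera("scene"); crop(c,270,130,200,150,"e3.png"); crop(c,120,180,200,140,"e5.png")
c=camera("side"); crop(c,220,80,200,150,"e1.png"); crop(c,240,200,180,150,"e2.png")
```

```text
(no output)
```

View pics/e3.png

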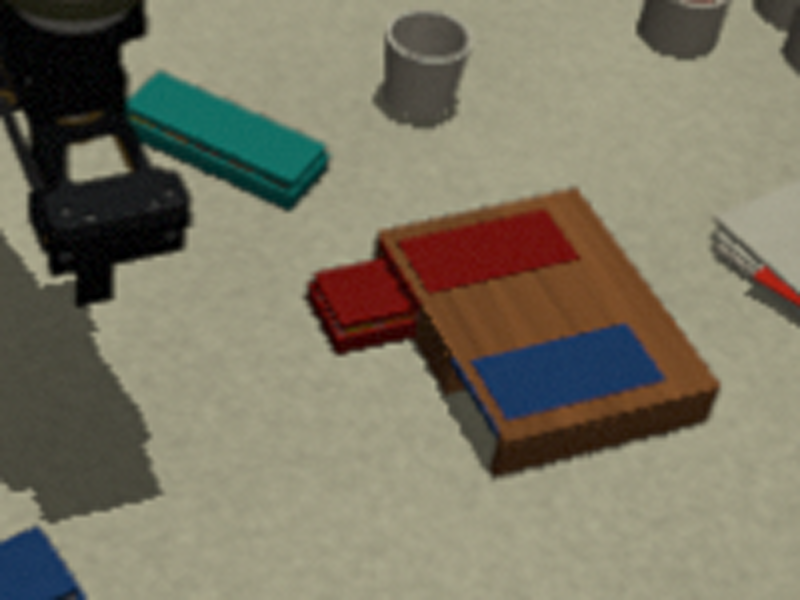

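View pics/e1.png

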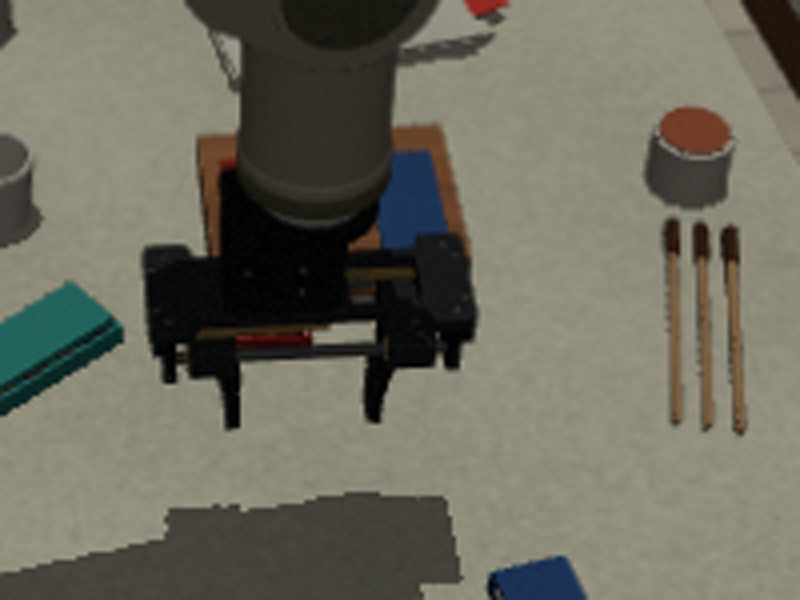

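View pics/e2.png

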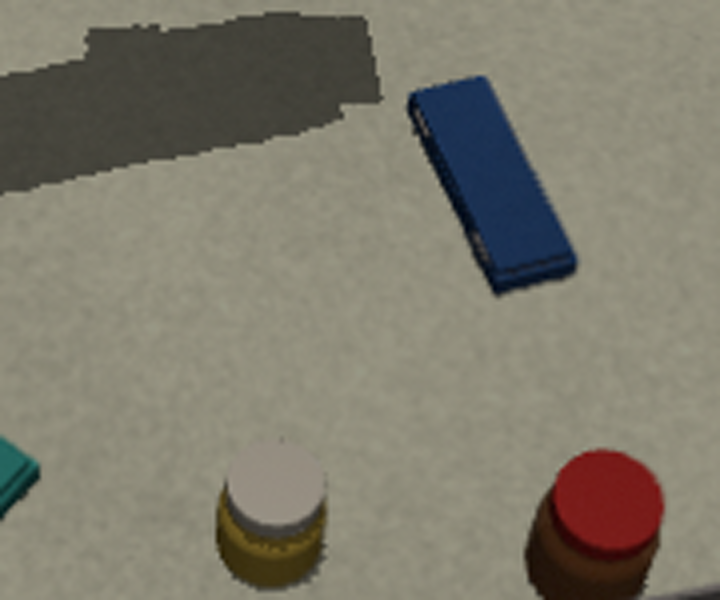

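The red tin now sticks out of its bay (rear end about (325,310) in the crop), still shut and flat. The blue tin and jars are untouched. On to blue.

Emit:
{"method": "arm_command", "body": {"commands": [[[0, 0, -0.103, 0, 0, 0, 100], [0, 0, -0.103, 0, 0, 0, 100], [0, 0, 0, 0.0266, 0.0422, 0, 100], [0, 0, 0, 0.0266, 0.0422, 0, 100], [0, 0, 0, 0.0266, 0.0422, 0, 100], [0, 0, 0, 0.0266, 0.0422, 0, 100], [0, 0, 0, 0.0266, 0.0422, 0, 100], [0, 0, 0, 0, 0, 0, 100], [0, 0, 0, 0, 0, 0, 100]]]}}

```text
time: 20.18
ee_pos: [0.6285, -0.2084, 0.1255]
eef_rot: [0.999, 0.046, -0.0, -0.001]
ft_force: [0.2, 0.9, 0.4]
width: 0.0872
```

Run:
```python
from fit2 import *
print(read_state()["eef_rot"])
c=camera("wrist"); cv2.imwrite("pics/f4.png",c["frame"][:,:,::-1])
cs=camera("side"); crop(cs,220,80,200,150,"f1.png")
cc=camera("scene"); f=lambda p,z:unproj(cc,np.array(p)/4+[270,130]-.375,z)
ex=np.array([.1154,.9933]);ey=np.array([-.9933,.1154]);m=np.array([.5019,.2043])
for p,z in(((340,353),0),((338,340),.016),((310,290),.016)):
    d=f(p,z)[:2]-m; print("rear corner rel mouth",d@ex,d@ey)
```

```text
[ 9.98931194e-01  4.62148598e-02 -3.85245974e-04 -7.13361540e-04]
rear corner rel mouth -0.04933836612451915 -0.02766130587495118
rear corner rel mouth -0.05358580618452838 -0.029719902871536825
rear corner rel mouth -0.05402342560182061 0.01671919464395773
```

View pics/f4.png

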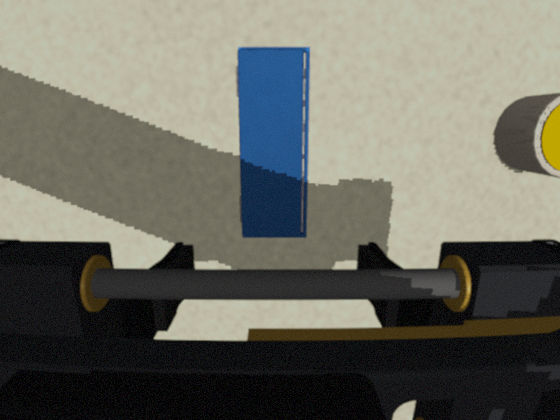

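View pics/f1.png

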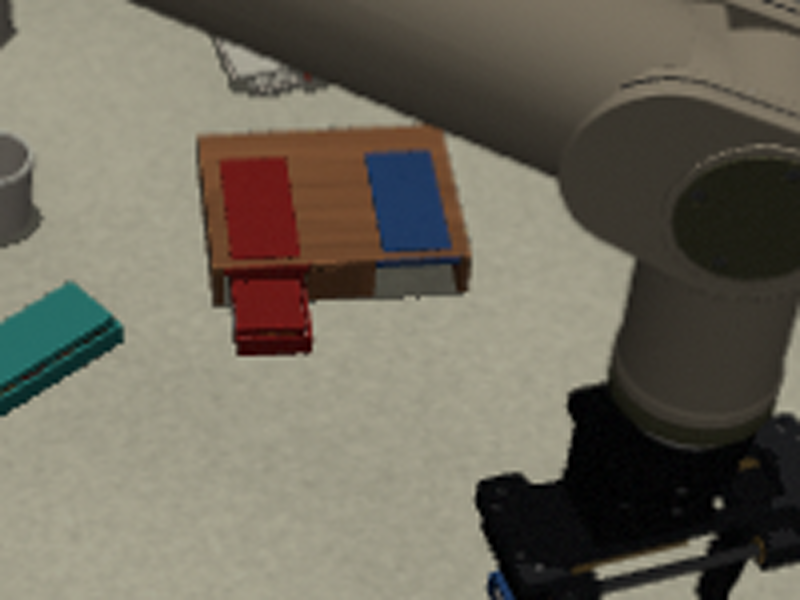

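Emit:
{"method": "arm_command", "body": {"commands": [[[0, 0, 0, -0.001, 0.006, 0.05, 100], [0, 0, 0, 0, 0, 0.04, 100], [0, 0, 0, 0, 0, 0.023, 100], [0, 0, 0, 0, 0, 0, 100], [0, 0, 0, 0, 0, 0, 40], [0, 0, 0, 0, 0, 0, 40], [0, 0, 0, 0, 0, 0, 40], [0, 0, 0, 0, 0, 0, 40], [0, 0, 0, 0, 0, 0, 40]]]}}

```text
time: 21.45
ee_pos: [0.6279, -0.2167, 0.0136]
eef_rot: [0.999, 0.045, 0.0, 0.0]
ft_force: [-0.0, 0.3, 2.8]
width: 0.0531
```

Run:
```python
from fit2 import *
print(read_state()["eef_rot"])
c=camera("side"); crop(c,280,180,160,120,"g1.png",5)
```

```text
[9.98982790e-01 4.50920473e-02 3.00649450e-04 3.76454283e-05]
```

View pics/g1.png

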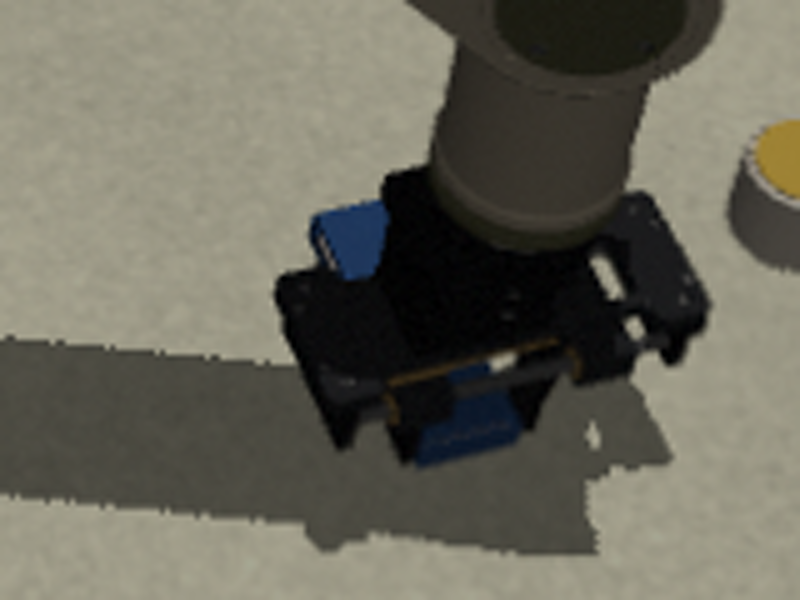

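Emit:
{"method": "arm_command", "body": {"commands": [[[0, 0, 0, -0.0013, -0.0125, 0, 40], [0, 0, 0, -0.0013, -0.025, 0, 40], [0, 0, 0, -0.0013, -0.025, 0, 40], [0, 0, 0, -0.0013, -0.025, 0, 40], [0, 0, 0, -0.0013, -0.025, 0, 40], [0, 0, 0, -0.0013, -0.025, 0, 40], [0, 0, 0, -0.0013, -0.025, 0, 40], [0, 0, 0, -0.0013, -0.025, 0, 40], [0, 0, 0, -0.0013, -0.025, 0, 40], [0, 0, 0, -0.0013, -0.025, 0, 40], [0, 0, 0, 0, -0.0125, 0, 40], [0, 0, 0.0514, 0, 0, 0, 40], [0, 0, 0.0514, 0, 0, 0, 40], [0, 0, 0.0514, 0, 0, 0, 40], [0, 0, 0.0514, 0, 0, 0, 40], [0, 0, 0, 0, 0, 0, 40], [0, 0, 0, 0, 0, 0, 40]]]}}

```text
time: 23.62
ee_pos: [0.5922, 0.0322, 0.0136]
eef_rot: [0.998, -0.057, 0.0, -0.001]
ft_force: [-1.7, 2.1, 5.6]
width: 0.0532
```

Run:
```python
from h import *
c=camera("scene"); crop(c,270,130,200,150,"i3.png")
c=camera("side"); crop(c,220,80,200,150,"i1.png")
```

```text
(no output)
```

View pics/i3.png

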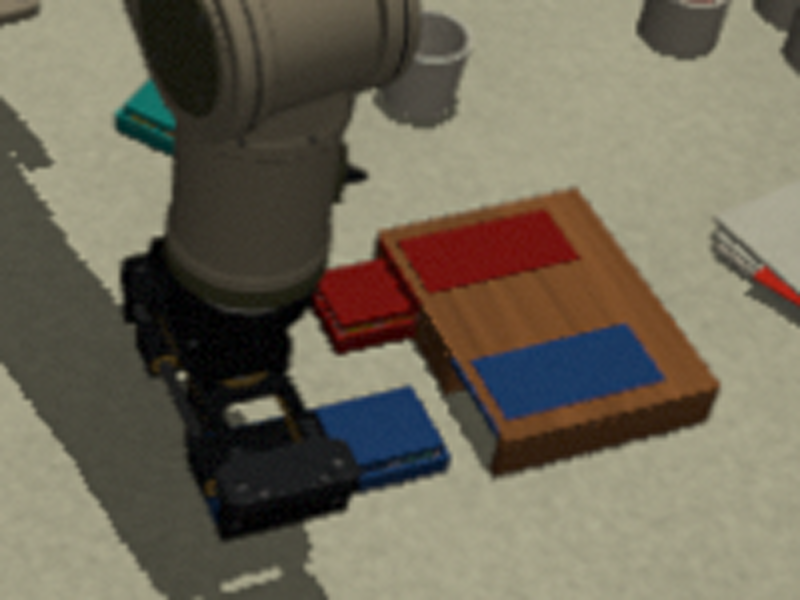

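View pics/i1.png

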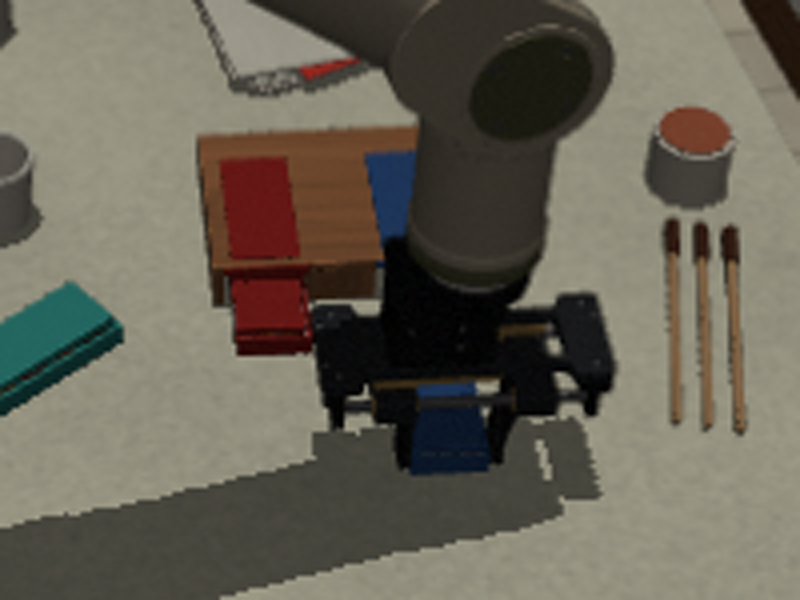

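Run:
```python
from fit2 import *
a=("scene",(270,130),4); b=("side",(220,80),4); mm=lambda *p:tuple(v/1000 for v in p)
cs=np.array([.565,.27255,1.4553])
t=fit([(*a,mm(27,75,16),(448,455)),(*a,mm(27,75,0),(448,468)),(*a,mm(-27,72,24),(410,388)),(*b,mm(-27,-75,0),(412,474)),(*b,mm(27,-75,0),(490,470)),(*b,mm(-27,-75,16),(413,461))],(.6,.1,-.11))
R=np.array([[np.cos(cs[2]),-np.sin(cs[2])],[np.sin(cs[2]),np.cos(cs[2])]])
print("tin in case",R.T@(t[:2]-cs[:2]), "yaw err",t[2]-(cs[2]-np.pi/2))
```

```text
[ 0.5999  0.0935 -0.1038] [ 1.  -0.1 -0.   0.7  0.4 -1.4 -0.1  1.   0.   0.8  0.1  0.4]
tin in case [-0.17380116 -0.05527406] yaw err 0.011683054817088631
```

Emit:
{"method": "arm_command", "body": {"commands": [[[0, 0, 0.006, 0, -0.01, 0, 40], [0, 0, 0, 0, -0.01, 0, 40], [0, 0, 0, 0, -0.01, 0, 40], [0, 0, 0, 0, -0.01, 0, 40], [0, 0, 0, 0, -0.01, 0, 40], [0, 0, 0, 0, -0.01, 0, 40], [0, 0, 0, 0, 0, 0, 40]]]}}

```text
time: 24.7
ee_pos: [0.5997, 0.0915, 0.0136]
eef_rot: [0.998, -0.06, 0.0, -0.0]
ft_force: [-0.2, 2.4, 4.3]
width: 0.0535
```

Emit:
{"method": "arm_command", "body": {"commands": [[[0, 0, 0, 0, -0.01, 0, 40], [0, 0, 0, 0, -0.01, 0, 40], [0, 0, 0, 0, -0.01, 0, 40], [0, 0, 0, 0, -0.01, 0, 40], [0, 0, 0, 0, -0.008, 0, 40], [0, 0, 0, 0, 0, 0, 40]]]}}

```text
time: 25.45
ee_pos: [0.6055, 0.1385, 0.0136]
eef_rot: [0.998, -0.061, 0.0, -0.0]
ft_force: [0.4, -1.8, 5.0]
width: 0.0532
```

Emit:
{"method": "arm_command", "body": {"commands": [[[0, 0, 0, 0, -0.002, 0, 40], [0, 0, 0, 0, -0.002, 0, 40], [0, 0, 0, 0, 0, 0, 40]]]}}

```text
time: 25.82
ee_pos: [0.6059, 0.141, 0.0136]
eef_rot: [0.998, -0.061, 0.0, 0.001]
ft_force: [-0.2, -4.8, 7.6]
width: 0.0537
```

Emit:
{"method": "arm_command", "body": {"commands": [[[0, 0, 0, 0, -0.002, 0, 40], [0, 0, 0, 0, -0.002, 0, 40], [0, 0, 0, 0, 0, 0, 40]]]}}

```text
time: 26.2
ee_pos: [0.6065, 0.1449, 0.0136]
eef_rot: [0.998, -0.061, 0.0, 0.001]
ft_force: [-0.2, -4.2, 6.7]
width: 0.0537
```

Emit:
{"method": "arm_command", "body": {"commands": [[[0, 0, 0, 0, -0.002, 0, 40], [0, 0, 0, 0, -0.002, 0, 40], [0, 0, 0, 0, 0, 0, 40]]]}}

```text
time: 26.58
ee_pos: [0.607, 0.1489, 0.0136]
eef_rot: [0.998, -0.061, 0.0, 0.001]
ft_force: [0.5, -4.9, 7.0]
width: 0.0534
```

Emit:
{"method": "arm_command", "body": {"commands": [[[0, 0, 0, 0, -0.002, 0, 40], [0, 0, 0, 0, 0, 0, 40]]]}}

```text
time: 26.82
ee_pos: [0.6072, 0.1508, 0.0136]
eef_rot: [0.998, -0.061, 0.0, 0.001]
ft_force: [-0.5, -4.2, 6.6]
width: 0.0534
```

Depth is about 95 mm and the force is still only friction.

Emit:
{"method": "arm_command", "body": {"commands": [[[0, 0, 0, 0, -0.002, 0, 40], [0, 0, 0, 0, -0.002, 0, 40], [0, 0, 0, 0, 0, 0, 40]]]}}

```text
time: 27.2
ee_pos: [0.6077, 0.1549, 0.0136]
eef_rot: [0.998, -0.061, 0.0, 0.001]
ft_force: [-1.0, -5.4, 6.8]
width: 0.0537
```

Emit:
{"method": "arm_command", "body": {"commands": [[[0, 0, 0, 0, -0.002, 0, 40], [0, 0, 0, 0, -0.002, 0, 40], [0, 0, 0, 0, 0, 0, 40]]]}}

```text
time: 27.58
ee_pos: [0.6082, 0.1588, 0.0136]
eef_rot: [0.998, -0.061, 0.0, 0.001]
ft_force: [0.4, -5.3, 6.9]
width: 0.0534
```

Emit:
{"method": "arm_command", "body": {"commands": [[[0, 0, 0, 0, -0.002, 0, 40], [0, 0, 0, 0, 0, 0, 40]]]}}

```text
time: 27.82
ee_pos: [0.6085, 0.1607, 0.0136]
eef_rot: [0.998, -0.061, 0.0, 0.001]
ft_force: [-0.3, -5.2, 6.4]
width: 0.0537
```

Emit:
{"method": "arm_command", "body": {"commands": [[[0, 0, 0, 0, -0.002, 0, 40], [0, 0, 0, 0, -0.002, 0, 40], [0, 0, 0, 0, 0, 0, 40]]]}}

```text
time: 28.2
ee_pos: [0.6089, 0.1648, 0.0136]
eef_rot: [0.998, -0.061, 0.0, 0.001]
ft_force: [-0.0, -4.3, 6.2]
width: 0.0536
```

Emit:
{"method": "arm_command", "body": {"commands": [[[0, 0, 0, 0, -0.002, 0, 40], [0, 0, 0, 0, 0, 0, 40]]]}}

```text
time: 28.45
ee_pos: [0.6092, 0.1667, 0.0136]
eef_rot: [0.998, -0.061, 0.0, 0.001]
ft_force: [-0.2, -3.7, 6.6]
width: 0.0534
```

Emit:
{"method": "arm_command", "body": {"commands": [[[0, 0, 0, 0, -0.002, 0, 40], [0, 0, 0, 0, 0, 0, 40]]]}}

```text
time: 28.7
ee_pos: [0.6094, 0.1686, 0.0136]
eef_rot: [0.998, -0.061, 0.0, 0.001]
ft_force: [-0.4, -5.3, 6.2]
width: 0.0535
```

Emit:
{"method": "arm_command", "body": {"commands": [[[0, 0, 0, 0, -0.002, 0, 40], [0, 0, 0, 0, 0, 0, 40]]]}}

```text
time: 28.95
ee_pos: [0.6097, 0.1706, 0.0136]
eef_rot: [0.998, -0.061, 0.0, 0.001]
ft_force: [-0.6, -5.6, 5.8]
width: 0.0539
```

Emit:
{"method": "arm_command", "body": {"commands": [[[0, 0, 0, 0, -0.001, 0, 40], [0, 0, 0, 0, 0, 0, 40]]]}}

```text
time: 29.2
ee_pos: [0.6098, 0.1712, 0.0136]
eef_rot: [0.998, -0.061, 0.0, 0.001]
ft_force: [-0.2, -5.6, 7.4]
width: 0.0535
```

Run:
```python
from h import *
c=camera("scene"); crop(c,300,170,130,110,"k3.png",6)
c=camera("side"); crop(c,250,90,130,110,"k1.png",6)
```

```text
(no output)
```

View pics/k3.png

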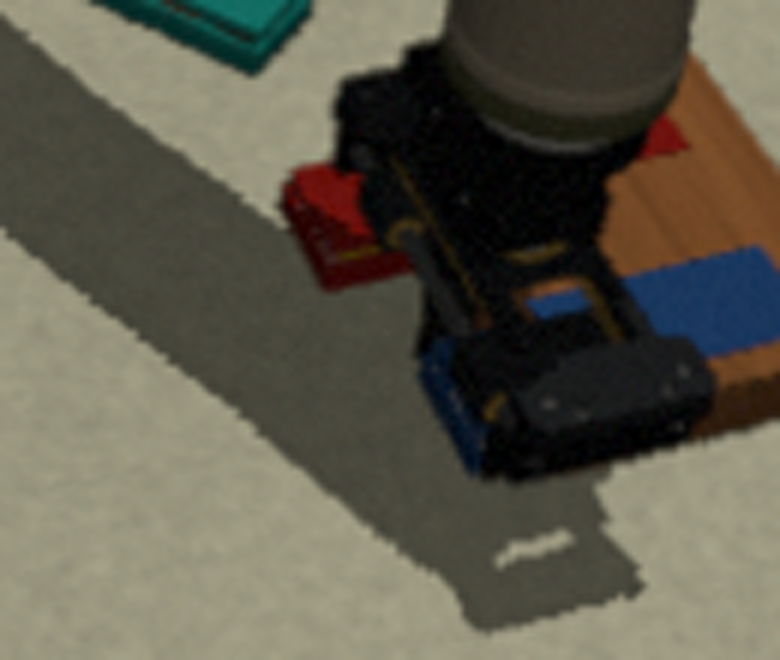

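View pics/k1.png

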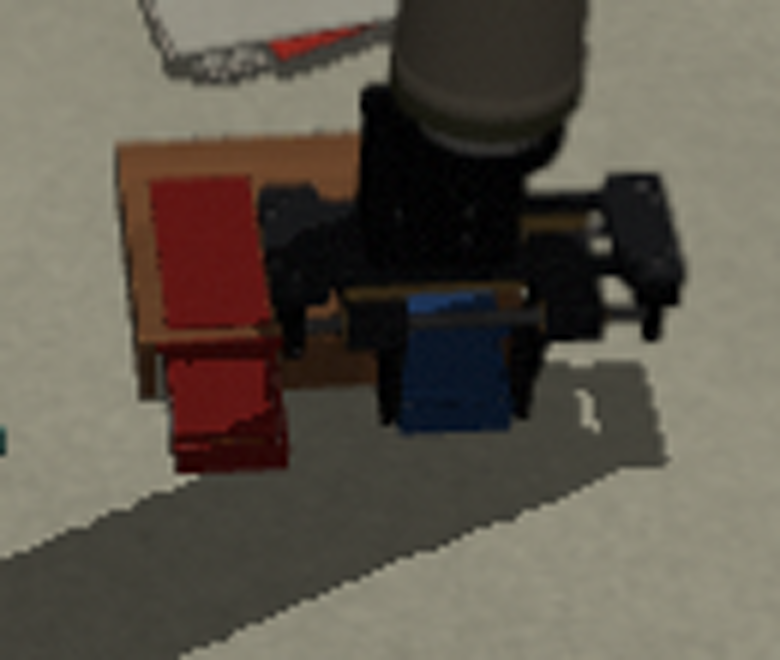

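Emit:
{"method": "arm_command", "body": {"commands": [[[0, 0, 0, 0, -0.002, 0, 40], [0, 0, 0, 0, 0, 0, 40]]]}}

```text
time: 29.55
ee_pos: [0.6099, 0.1724, 0.0136]
eef_rot: [0.998, -0.062, 0.0, 0.001]
ft_force: [-1.2, -8.5, 9.3]
width: 0.0536
```

Emit:
{"method": "arm_command", "body": {"commands": [[[0, 0, 0, 0, -0.002, 0, 40], [0, 0, 0, 0, 0, 0, 40]]]}}

```text
time: 29.8
ee_pos: [0.6101, 0.1733, 0.0136]
eef_rot: [0.998, -0.062, -0.0, 0.002]
ft_force: [-2.6, -11.2, 10.0]
width: 0.0536
```

Emit:
{"method": "arm_command", "body": {"commands": [[[0, 0, 0, 0, -0.002, 0, 40], [0, 0, 0, 0, 0, 0, 40]]]}}

```text
time: 30.05
ee_pos: [0.6103, 0.1743, 0.0136]
eef_rot: [0.998, -0.062, -0.0, 0.003]
ft_force: [-3.8, -13.2, 11.1]
width: 0.0532
```

Emit:
{"method": "arm_command", "body": {"commands": [[[0, 0, 0, 0, -0.002, 0, 40], [0, 0, 0, 0, 0, 0, 40], [0, 0, 0, 0, 0, 0, 40]]]}}

```text
time: 30.42
ee_pos: [0.6105, 0.1752, 0.0136]
eef_rot: [0.998, -0.062, -0.0, 0.003]
ft_force: [-4.4, -16.7, 13.8]
width: 0.0537
```

Emit:
{"method": "arm_command", "body": {"commands": [[[0, 0, 0, 0, -0.002, 0, 40], [0, 0, 0, 0, 0, 0, 40], [0, 0, 0, 0, 0, 0, 40]]]}}

```text
time: 30.8
ee_pos: [0.6107, 0.176, 0.0135]
eef_rot: [0.998, -0.062, -0.001, 0.004]
ft_force: [-6.4, -20.5, 14.7]
width: 0.0538
```

Emit:
{"method": "arm_command", "body": {"commands": [[[0, 0, 0, 0, 0, 0, 85], [0, 0, 0, 0, 0, 0, 85], [0, 0, 0, 0, 0, 0, 85], [0, 0, 0, 0, 0, -0.02, 85], [0, 0, 0, 0, 0, -0.05, 85], [0, 0, 0, 0, 0.05, -0.05, 85], [0, 0, 0, 0, 0.06, 0, 85], [0, 0, 0, 0, 0.06, 0, 85], [0, 0, 0, 0, 0.06, 0, 85], [0, 0, 0, 0, 0.06, 0, 85], [0, 0, 0, 0, 0.06, 0, 85], [0, 0, 0, 0, 0, 0, 85], [0, 0, 0, 0, 0, 0, 85]]]}}

```text
time: 32.42
ee_pos: [0.5696, -0.1572, 0.1284]
eef_rot: [0.998, -0.06, 0.001, -0.001]
ft_force: [-0.7, 0.9, -0.6]
width: 0.0734
```

Run:
```python
from h import *
c=camera("scene"); cv2.imwrite("pics/z0.png",c["frame"][:,:,::-1]); crop(c,300,170,130,110,"z3.png",6)
c=camera("side"); cv2.imwrite("pics/z1.png",c["frame"][:,:,::-1]); crop(c,250,90,130,110,"z2.png",6)
```

```text
(no output)
```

View pics/z0.png

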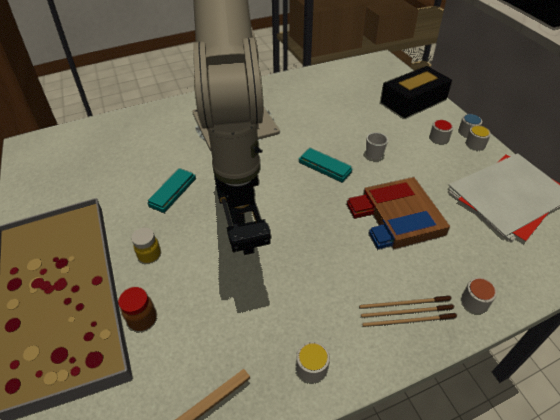

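View pics/z3.png

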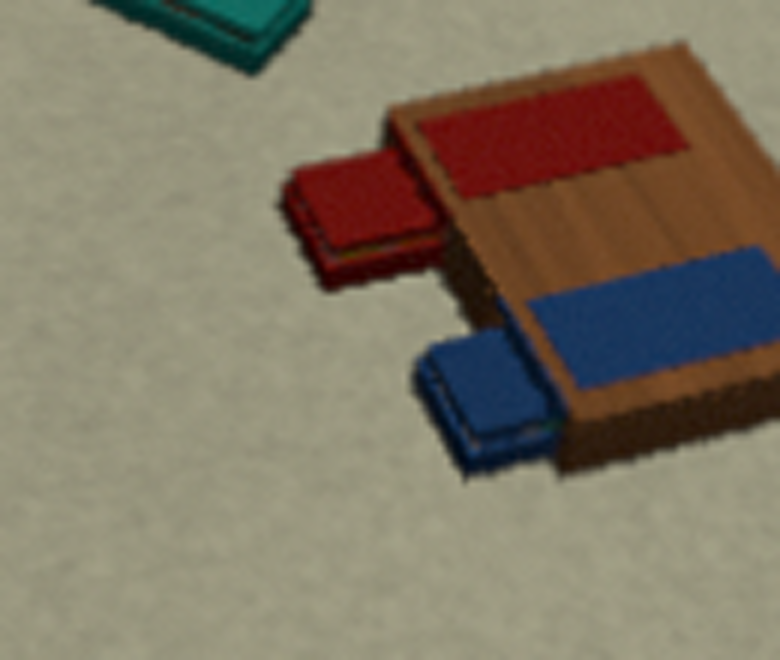

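View pics/z2.png

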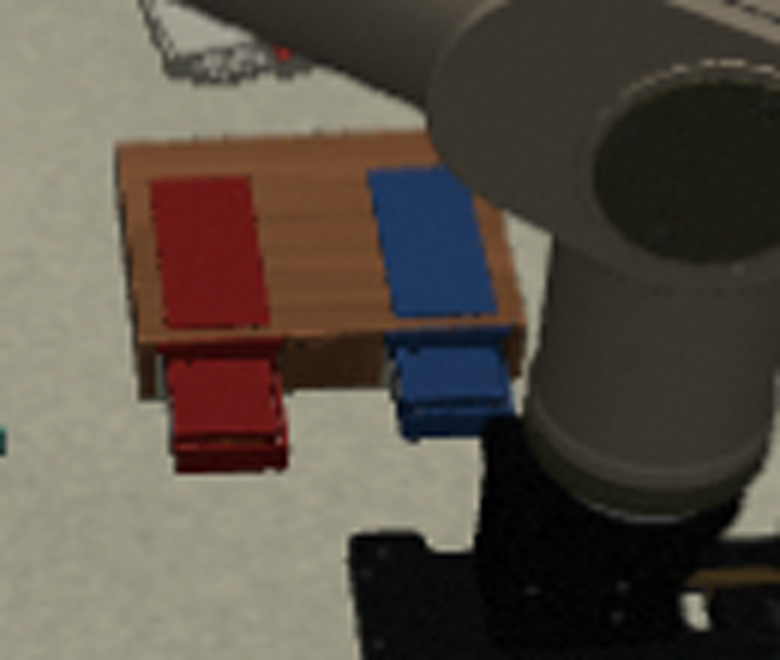

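View pics/z1.png

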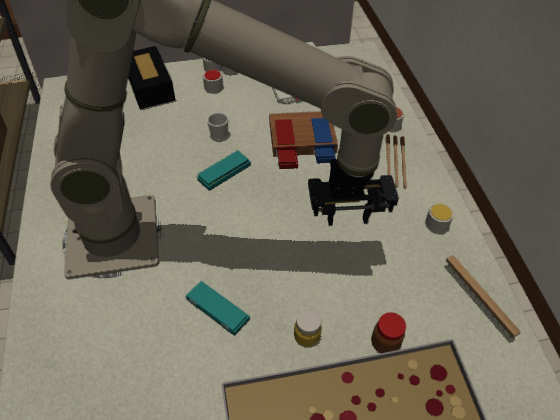

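```bash
python3 -c "
from bench import *
print(close_job())"
```

```text
the job is handed in; nothing more can be done
None
```

Both tins are packed. I folded both lids shut, pressed them down with about 12 N, and slid each tin flat into the bay under its own colour. Red was pressed home first, then blue. The job took about 33 s of the 72 s allowed and has been handed in.

- **Red press:** the force stayed at 4–5 N of sliding friction until the tin was about 100 mm in. From there it rose along the spring to about 20 N.
- **Blue press:** the same pattern, with contact at about 115 mm and a final push of about 20.5 N. That is above the suggested 15 N and well under 45 N. The upward force on the tool also rose during the pushes, to 19 N for red and 15 N for blue.
- **Final pictures:** both lids are down. Red sticks out about 50 mm, from three corner readings between 49 and 54 mm. Blue sticks out about 38 mm; I judged that by eye and did not measure it. The jars, cup and turquoise look-alikes have not visibly moved, and the gripper is open and clear of everything.

No check failed. The only small mismatch was a 0.012 rad yaw error on blue before insertion, which I partly corrected. `close_job()` gave no verdict.

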